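Swap the trial bulb and offer up the long one to the bracket lamp

ROBOT

A 6-joint arm with a two-finger parallel gripper is mounted at the origin on the work surface. World frame = base frame: x ahead of the robot, y to its left, z up, the work surface at z = 0. Lengths are in m, angles in rad, forces in N, time in s.
With the tool pointing down it reaches from about 0.425 to 0.925 m from the base axis. Payload 12.5 kg.
Tool frame: the origin (TCP) lies between the finger pads; the fingertips stand arm.finger_overhang ahead of it and the grasp point (between the pads) lies 8 mm behind it (arm.finger_overhang is the distance from the TCP to the fingertips, in m); z points along the fingers, y is the line along which they close (so a half turn about z gives the same grasp; the last joint's range is limited). The gripper opens to 85 mm and grips with 20 to 120 N. Pads are 22 mm wide; open, the fingers measure 114 mm over their backs; the gripper's body (76 mm by 85 mm) begins 54 mm behind the grasp point. The pads swing forward as they close: fully open they stand 13 mm farther back than shut.
Start: joints at [1.043, 0.491, 1.559, -0, 1.092, -0.106], TCP at [0.256, 0.57, 0.242] pointing down, gripper open.
Joint ranges: [-3.1, 3.1], [-0.84, 2.19], [0.05, 2.79], [-1.13, 4.28], [0.06, 2.93], [-2.69, 2.69]. Speed limits (rad/s): [2.22, 2.22, 2.79, 3.14, 3.14, 3.14].

INTERFACE

Orientations are given as a unit quaternion [x, y, z, w].
In Python, from bench import arm gives the robot as it stands.
- The arm moves only by the tool step_arm, never from a script. Its argument "series" is a list of rows, each an object with "offset": the shift along the tool's x, y, z in mm, a list of three; "delta_rot": the turn, a rotation vector about the tool's x, y, z in rad, a list of three; "hand": the closure, from -1 (fully open) to 1 (shut). A call has exactly 10 rows; each row is the pose to reach, as a shift and turn from the pose commanded when the call began, along the tool's axes at that moment; what a row does not reach only later rows make up. A row lasts 1/10 s, in which the tool goes at most 50 mm and 8.59 degrees, less where a joint would pass 70% of its speed; a pose out of reach is approached as far as the arm can. A call with a gripper value outside its range is refused whole. The fingers move at their own pace and stop on an object; "newtons" is the grip in N (left out, the last holds). Time passes only in rows, so rows that repeat a pose let the fingers close, or fill a call up. It gives the time, the measured TCP pose, the force, the opening and the grip force at its end, in the units of the state.
- arm.state(): the state, without advancing time (a new reading comes with each control period).
- arm.read_camera(name): name is "scene" or "top" or "wrist"; returns a dict with "pixels" (384x512x3 uint8, blue, green, red), "vfov" (degrees; the focal length in pixels is half the picture's height over the tangent of half this angle, whatever the lens; pixels are square), "cx", "cy" (the principal point, pixels), "origin" and "rotation" of the camera in the world. Camera axes: x right, y down, z forward; pixel columns grow to the right and rows downward; lengths in m; the calibration is good to about 2 mm. A picture is of the moment at which its call begins. There is no depth.
- arm.job_done(): hands the job in; it is judged then, once.
The state is a dict: "time_s": time; "joints": joint angles; "joint_vel": joint speeds; "joint_torque": joint torques, N m; "eef_pos": TCP position; "tcp_rot": TCP orientation; "contact_force": force on the tool from outside, world axes, zero at the start; "ft_torque": the same for the moment, N m; "width": opening from 0.0 (shut) to 1.0 (fully open); "grasp_force": force on a finger pad.
Only numpy, scipy, OpenCV 4.12 (cv2) and the standard library are available. Lean on these libraries where they do the work, as an engineer would, in place of code of your own. Each camera call takes 0.05 s, during which the arm holds its last target. There are 200 camera calls.

TASK

The short tube bulb standing unscrewed in the holder of the lamp that lies on its back board is too small: lift it out and stand it cap down, all the way in, in the empty hole of the wooden bulb rack, lowering it in without dropping it. Then draw the long tube bulb out of the rack, carry it clear over the things between, and hold it upright, cap down, centred over the empty upward-facing holder of that lamp, about a centimetre above its mouth and touching nothing but the gripper, so that I can judge the look before it is screwed in. Finish while holding it still there, do not set it down or let go, and leave the lamp, the rack and everything else on the bench where they are.

Things in the scene. Friction and masses are not known exactly. Their poses are not given: they have to be found in the camera images.
- lamp: The unfinished oak bracket lamp, loose, 0.4 kg, lying on its back board so that its holder faces straight up. Origin on the bench on the axis of the holder, z up. Back board 110 x 90 x 22 mm (x -60 to +50, y -45 to +45). Black round lampholder, 42 mm outside diameter, upright on the board, mouth at z = 82 mm. On its +x side the oak arm, 28 x 45 mm (x 22 to 50, y -22 to +22), stands up to z = 118 mm.
- lamp_mouth (a point): Centre of the mouth of the black lampholder of that lamp, 82 mm above the bench; z up along its axis. The well below is 29 mm wide and 22 mm deep with a flat floor (60 mm above the bench).
- rack: Dark wooden bulb rack, loose, 0.6 kg: a block 272 x 70 x 40 mm with four holes in a row along its x axis, 68 mm apart. Origin under its centre, on the bench. Three holes hold bulbs (the long tube, the candle and the round one, in any order), one is empty.
- rack_hole0 (a point): Centre of the mouth of hole 0 of the rack (x = -102 mm in the rack's frame), at the top face 40 mm above the bench; z up. The hole is 30 mm wide, 28 mm deep with a flat floor, its edge chamfered by 2 mm.
- rack_hole1 (a point): Centre of the mouth of hole 1 of the rack (x = -34 mm in the rack's frame), at the top face 40 mm above the bench; z up. The hole is 30 mm wide, 28 mm deep with a flat floor, its edge chamfered by 2 mm.
- rack_hole2 (a point): Centre of the mouth of hole 2 of the rack (x = 34 mm in the rack's frame), at the top face 40 mm above the bench; z up. The hole is 30 mm wide, 28 mm deep with a flat floor, its edge chamfered by 2 mm.
- rack_hole3 (a point): Centre of the mouth of hole 3 of the rack (x = 102 mm in the rack's frame), at the top face 40 mm above the bench; z up. The hole is 30 mm wide, 28 mm deep with a flat floor, its edge chamfered by 2 mm.
- short_bulb: Short tube bulb, amber glass, about 45 g, 112 mm long: steel screw cap 27 mm wide from 0 to 27 mm, glass tube 30 mm wide from 34 to 100 mm, domed end to 112 mm. Origin at the centre of the underside of the cap, z along the bulb towards the glass end. It starts standing loose (no thread to undo) on the floor of the lampholder; its underside there is 60 mm above the bench.
- long_bulb: Long tube bulb, the same but 150 mm long, about 55 g: steel cap 27 mm wide from 0 to 27 mm, glass tube 30 mm wide from 34 to 138 mm, domed end to 150 mm. Origin at the centre of the underside of the cap, z along the bulb towards the glass end. It starts standing loose in a rack hole, its underside 12 mm above the bench.
- candle_bulb: Candle-shaped bulb, 35 mm wide, 103 mm long, standing in a rack hole; origin at the underside of its cap (12 mm above the bench), its top 115 mm above the bench. To be left alone.
- round_bulb: Small round bulb, 45 mm wide, 76 mm long, standing in a rack hole; origin at the underside of its cap (12 mm above the bench), its top 88 mm above the bench. To be left alone.
- finished_lamp: A finished lamp of the same kind standing on its arm between the lamp and the rack: back board upright, 110 mm high and 90 mm wide, a large pear-shaped amber bulb lying level along its +x. Origin on the bench under the outer face of the back board; it reaches 200 mm along +x. To be left alone.
- glue_bottle: White glue bottle with an orange nozzle, 54 mm wide, 158 mm high, standing; origin under its centre. To be left alone.
- f_clamp: Steel F-clamp with a wooden handle, lying flat, 300 x 90 x 28 mm; origin under the middle of its bar, bar along x. To be left alone.
- tape_measure: Yellow tape measure lying flat, 72 x 66 x 38 mm; origin under its centre. To be left alone.
- try_square: Try square lying flat, wooden stock 115 mm along x, steel blade 150 mm along y, 16 mm high; origin under the middle of the stock. To be left alone.
- screwdriver: Screwdriver lying on the bench, about 0.2 m long, along its x; origin under its middle. To be left alone.
Things that resemble listed ones, but are neither listed nor needed, are in the scene too. Leave any pink or purple look-alike of the long_bulb alone.

How it is judged:
On the way, in this order (a step that is already met when the one before it is completed fails the run):
1. the short bulb stands upright, cap down and fully in a hole of the rack, let go (((horizontal distance between short_bulb and rack_hole0 below 0.006 m and z of short_bulb in the frame of rack_hole0 below -0.02 m) or (horizontal distance between short_bulb and rack_hole1 below 0.006 m and z of short_bulb in the frame of rack_hole1 below -0.02 m) or (horizontal distance between short_bulb and rack_hole2 below 0.006 m and z of short_bulb in the frame of rack_hole2 below -0.02 m) or (horizontal distance between short_bulb and rack_hole3 below 0.006 m and z of short_bulb in the frame of rack_hole3 below -0.02 m)) and angle between short_bulb's own z axis and vertical below 0.15 rad and contact force between short_bulb and the fingers below 0.05 N), for 0.2 s.
2. the long bulb is drawn out of the rack by the gripper (z of long_bulb in the frame of rack above 0.045 m and contact force between long_bulb and the fingers above 0.5 N), for 0.2 s.
At the end, for the whole second after the job is handed in: Short bulb upright (0.15 rad), released, within 6 mm of a rack hole's axis, at least 20 mm deep. Long bulb in the gripper, still, tilted under 0.1 rad, its cap's underside 3 to 22 mm above the lying lamp's holder mouth and within 6 mm of its axis, not touching the lamp (all of step 1 and horizontal distance between long_bulb and lamp_mouth below 0.006 m and z of long_bulb in the frame of lamp_mouth between 0.003 and 0.022 m and angle between the z axis of long_bulb and the z axis of lamp_mouth, either way round below 0.1 rad and angle between long_bulb's own z axis and vertical below 0.1 rad and angle between lamp's own z axis and vertical below 0.05 rad and contact force between long_bulb and the fingers above 0.5 N and contact force between long_bulb and lamp below 0.05 N and linear speed of long_bulb below 0.02 m/s); the arm keeps its last pose, push and grip.
It fails at once if the candle bulb or the round bulb is shifted by more than 20 mm (distance of any of candle_bulb, round_bulb from where it was at the start of the episode above 0.02 m).
It fails at once if another thing on the bench (finished lamp, glue bottle, F-clamp, tape measure, try square, screwdriver) is shifted by more than 30 mm (distance of any of finished_lamp, glue_bottle, f_clamp, tape_measure, try_square, screwdriver from where it was at the start of the episode above 0.03 m).
It fails at once if the lamp or the rack is shifted by more than 30 mm (distance of any of lamp, rack from where it was at the start of the episode above 0.03 m).
It fails at once if the short or the long bulb is dropped (falls freely by more than about 15 mm) ((contact force between short_bulb and the fingers below 0.02 N and linear speed of short_bulb above 0.55 m/s) or (contact force between long_bulb and the fingers below 0.02 N and linear speed of long_bulb above 0.55 m/s)).
It also fails if it takes over 58 s, if anything falls off the work surface, if the arm or the gripper's body presses on something with over 40 N, if the wrist force passes 120 N, or if a joint passes its speed limit or range.

## Working session

There is one attempt and no reset: what is moved stays moved. The work goes in short steps, Python scripts to look and compute and a tool call to move; the robot and the scene stay as the last step left them, time stands still between calls to the robot, and variables do not carry over. Pictures are saved under pics/ and viewed, at most 10 in all, crops included, and the job is handed in when it is done.

Besides the shell and the picture viewer there is one more tool, called after "Request:" in YAML: its name, and indented under it one key for each argument. step_arm: Moves the arm, as the interface text tells. Its arguments: {"type":"object","properties":{"series":{"type":"array","items":{"type":"object","properties":{"offset":{"type":"array","items":{"type":"number"}},"delta_rot":{"type":"array","items":{"type":"number"}},"hand":{"type":"number"}}}},"newtons":{"type":"number"}},"required":["series"]}

```bash
mkdir -p pics; ls; python3 - <<'E'
from bench import arm
import cv2
print(arm.state(), arm.finger_overhang)
for n in ["scene","top"]:
    c=arm.read_camera(n); cv2.imwrite(f"pics/{n}0.png",c["pixels"])
    print(n,{k:v for k,v in c.items() if k!="pixels"})
E
```

```text
pics
{'time_s': 0.0, 'joints': array([ 1.04339596e+00,  4.91581291e-01,  1.55946116e+00, -2.26644149e-05,
        1.09167746e+00, -1.05590448e-01]), 'joint_vel': array([ 0.00062976,  0.00189732, -0.00109439, -0.00034593, -0.0012236 ,
       -0.00100099]), 'joint_torque': array([-6.74789917e-04, -6.18443012e+01, -2.61592430e+01, -1.58233238e-04,
        4.11149333e-03, -1.51311292e-05]), 'eef_pos': array([0.25575332, 0.57004312, 0.24171019]), 'tcp_rot': array([ 2.09339743e-01,  9.77842806e-01, -5.38763314e-04, -1.65868681e-04]), 'contact_force': array([-0.67561706,  0.94481702, -0.78859256]), 'ft_torque': array([-0.04145164, -0.00249405,  0.08102698]), 'grasp_force': 0.0, 'width': 1.0002106485271847} 0.011
scene {'vfov': 51.5657887379721, 'cx': 254.78476683607738, 'cy': 198.6709679761817, 'origin': array([ 1.27651327, -0.58285739,  0.77677652]), 'rotation': array([ 0.8207007 ,  0.36231118, -0.18319418, -0.40202096])}
top {'vfov': 46.23080449603657, 'cx': 251.909358554849, 'cy': 195.72061319061712, 'origin': array([0.43225229, 0.01665023, 1.29018537]), 'rotation': array([ 0.71607181, -0.69465432,  0.054683  , -0.0413075 ])}
```

View pics/scene0.png

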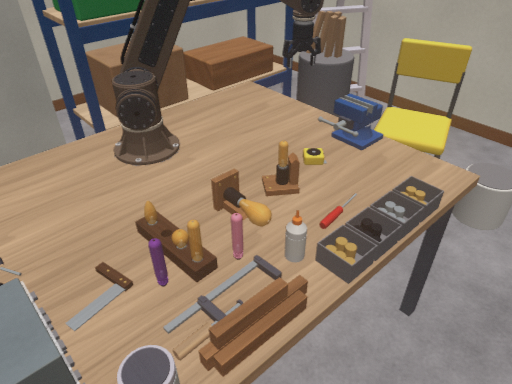

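View pics/top0.png

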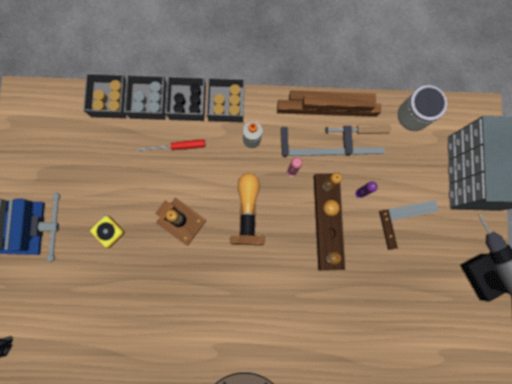

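The scene shows the lying lamp at about (283,180) with the short bulb in it. The rack is at (175,240), with the long tube at its right end (195,240), then round, empty and candle. In the top view the lamp is at (180,220) and the rack spans (315–343, 174–270), with the empty hole near (333,233).

```bash
cat > h.py <<'E'
import numpy as np, cv2
from scipy.spatial.transform import Rotation as R
def ray(c,uv):
    f=192/np.tan(np.radians(c["vfov"])/2)
    d=np.array([(uv[0]-c["cx"])/f,(uv[1]-c["cy"])/f,1.])
    return R.from_quat(c["rotation"]).apply(d)
def at(c,uv,z):
    d=ray(c,uv); o=np.array(c["origin"]); return (o+d*(z-o[2])/d[2])[:2]
def proj(c,p):
    f=192/np.tan(np.radians(c["vfov"])/2)
    q=R.from_quat(c["rotation"]).inv().apply(np.array(p)-c["origin"])
    return np.array([c["cx"]+f*q[0]/q[2],c["cy"]+f*q[1]/q[2]])
def plan(s,target):  # offset mm in tool axes
    return R.from_quat(s["tcp_rot"]).inv().apply(np.array(target)-s["eef_pos"])*1000
E
python3 - <<'E'
import cv2,numpy as np
t=cv2.imread("pics/top0.png")
a=cv2.resize(t[190:250,145:215],None,fx=5.5,fy=5.5,interpolation=3)
b=cv2.resize(t[165:275,300:355],None,fx=5.4,fy=5.4,interpolation=3)
o=np.zeros((600,800,3),np.uint8)
o[:a.shape[0],:a.shape[1]]=a; o[:b.shape[0],400:400+b.shape[1]]=b
cv2.imwrite("pics/crop.png",o)
E
```

```text
(no output)
```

View pics/crop.png

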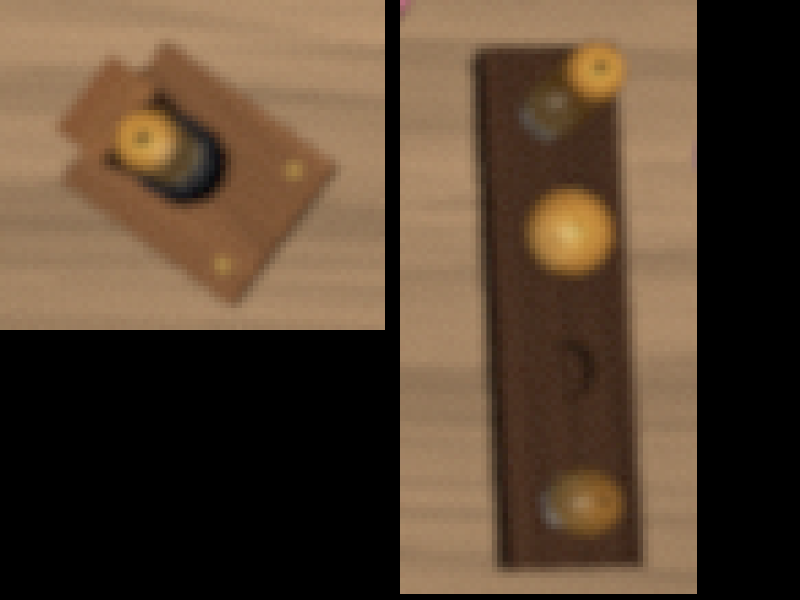

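```bash
python3 - <<'E'
from bench import arm
from h import *
c=arm.read_camera("top")
A=lambda x,y:(145+x/5.5-.4,190+y/5.5-.4)
B=lambda x,y:(300+(x-400)/5.4-.4,165+y/5.4-.4)
print("short tip",at(c,A(142,137),.172))
L=[at(c,A(*p),.022) for p in [(165,42),(337,168),(235,303),(65,180)]]
print("lamp corners",L,[np.linalg.norm(L[i]-L[i-1]) for i in range(4)])
K=[at(c,B(*p),.04) for p in [(487,50),(615,50),(640,562),(510,565)]]
print("rack",K,[np.linalg.norm(K[i]-K[i-1]) for i in range(4)],np.mean(K,0))
print("long",at(c,B(600,66),.162),"round",at(c,B(571,232),.066),"empty",at(c,B(573,370),.04),"candle",at(c,B(590,503),.115))
print("finished board", [at(c,p,.11) for p in [(230,236),(265,236),(230,244),(265,244)]],"bulb end",at(c,(249,173),.1))
print("pink",at(c,(295,162),.16),"bottle",at(c,(252,127),.158),"purple",at(c,(371,186),.16),"tape",at(c,(106,231),.038))
# lens check: robot base origin, scene
s=arm.read_camera("scene"); print(proj(s,[0,0,0]),proj(s,[.256,.57,.242]),proj(c,[.256,.57,.242]),proj(c,[0,0,0]))
for p in [at(c,B(600,66),.162),at(c,A(142,137),.172)]: print(proj(s,[*p,.165]))
E
```

```text
short tip [0.53187279 0.1988245 ]
lamp corners [array([0.59467804, 0.21407682]), array([0.53238693, 0.12286373]), array([0.46209976, 0.17165718]), array([0.52199671, 0.26127943])] [np.float64(0.08666406980745103), np.float64(0.11045364680347573), np.float64(0.08556335541733985), np.float64(0.10779513769532398)]
rack [array([ 0.67174333, -0.1834616 ]), array([ 0.67395777, -0.25087289]), array([ 0.40870225, -0.26435931]), array([ 0.40530001, -0.19781112])] [np.float64(0.26682944378201795), np.float64(0.06744765281559464), np.float64(0.2655981406052661), np.float64(0.06663509804082234)] [ 0.53992584 -0.22412623]
long [ 0.6424363 -0.2176566] round [ 0.57405855 -0.22307303] empty [ 0.50551489 -0.22955775] candle [ 0.43747441 -0.22330969]
finished board [array([0.4858816 , 0.05080008]), array([ 0.48861991, -0.04072616]), array([0.4650929 , 0.05006138]), array([ 0.46779097, -0.04124707])] bulb end [0.65668835 0.00605583]
pink [ 0.677951   -0.11062475] bottle [0.76726573 0.00240693] purple [ 0.62185141 -0.30638935] tape [0.49268038 0.39540736]
[147.18755391 147.74732385] [300.36044309  66.79674487] [ -7.66082206 329.41893218] [243.47792064 418.07502072]
[192.12027715 219.77221289]
[282.85779267 142.89022581]
```

Measurements agree with each other: the board comes out at 110×87 mm, the rack at 267×67 mm and the hole pitch at about 68 mm. The lamp axis is near (0.532, 0.198), the empty hole (0.506, -0.226) and the long bulb (0.642, -0.219). Next I go above the short bulb, with the tool's y axis turned to lie across the rack.

Request:
step_arm:
  series:
    - {"offset": [-30,-17,-5],"delta_rot": [0,0,-0.05],"hand": -0.4}
    - {"offset": [-70,-40,-8],"delta_rot": [0,0,-0.1],"hand": -0.4}
    - {"offset": [-110,-62,-8],"delta_rot": [0,0,-0.15],"hand": -0.4}
    - {"offset": [-150,-84,-8],"delta_rot": [0,0,-0.2],"hand": -0.4}
    - {"offset": [-190,-107,-8],"delta_rot": [0,0,-0.25],"hand": -0.4}
    - {"offset": [-230,-129,-8],"delta_rot": [0,0,-0.3],"hand": -0.4}
    - {"offset": [-270,-151,-8],"delta_rot": [0,0,-0.35],"hand": -0.4}
    - {"offset": [-310,-174,-8],"delta_rot": [0,0,-0.4],"hand": -0.4}
    - {"offset": [-350,-196,-8],"delta_rot": [0,0,-0.45],"hand": -0.4}
    - {"offset": [-380,-213,-8],"delta_rot": [0,0,-0.475],"hand": -0.4}
  newtons: 25

```text
time_s: 1.2
eef_pos: [0.5166, 0.2181, 0.2503]
tcp_rot: [-0.027, 1.0, -0.0, 0.0]
contact_force: [1.3, -0.2, 0.7]
width: 0.703
grasp_force: 0.0
```

```bash
python3 - <<'E'
from bench import arm
from h import *
s=arm.state();print(s["time_s"],s["eef_pos"],R.from_quat(s["tcp_rot"]).as_matrix().round(3),s["joints"].round(2),s["width"])
c=arm.read_camera("wrist");cv2.imwrite("pics/w1.png",c["pixels"]);np.save("w1.npy",{k:v for k,v in c.items() if k!="pixels"},allow_pickle=True)
for z in (.082,.172): print(proj(c,[.532,.198,z]))
print(plan(s,[.532,.198,.142]))
E
```

```text
1.2 [0.51660834 0.21812545 0.25026003] [[-0.999 -0.054  0.   ]
 [-0.054  0.999 -0.   ]
 [-0.    -0.    -1.   ]] [ 0.28  0.39  1.71 -0.    1.04 -1.34] 0.7025611624257929
[237.35019033 181.29590365]
[230.02609116 216.48600728]
[-14.26596409 -20.91873939 108.26384159]
```

View pics/w1.png

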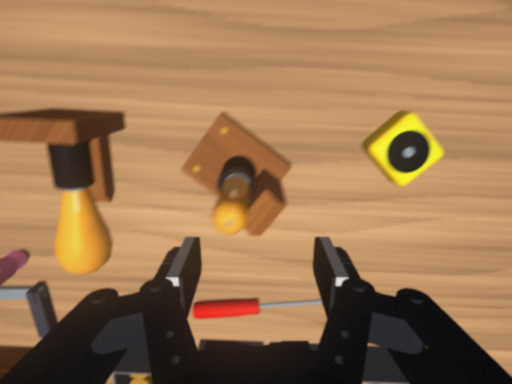

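The wrist view shows the bulb tip at (230,218), against a prediction of (230,216.5), and the holder at (237,178). The position is confirmed, so I move over it and descend.

Request:
step_arm:
  series:
    - {"offset": [-8,-11,5],"delta_rot": [0,0,0],"hand": -0.4}
    - {"offset": [-14,-21,15],"delta_rot": [0,0,0],"hand": -0.4}
    - {"offset": [-14,-21,30],"delta_rot": [0,0,0],"hand": -0.4}
    - {"offset": [-14,-21,50],"delta_rot": [0,0,0],"hand": -0.4}
    - {"offset": [-14,-21,70],"delta_rot": [0,0,0],"hand": -0.4}
    - {"offset": [-14,-21,90],"delta_rot": [0,0,0],"hand": -0.4}
    - {"offset": [-14,-21,102],"delta_rot": [0,0,0],"hand": -0.4}
    - {"offset": [-14,-21,108],"delta_rot": [0,0,0],"hand": -0.4}
    - {"offset": [-14,-21,108],"delta_rot": [0,0,0],"hand": -0.4}
    - {"offset": [-14,-21,108],"delta_rot": [0,0,0],"hand": -0.3}

```text
time_s: 2.25
eef_pos: [0.5307, 0.2003, 0.1428]
tcp_rot: [-0.027, 1.0, 0.0, 0.0]
contact_force: [-0.4, 0.0, 1.4]
width: 0.647
grasp_force: 0.0
```

Request:
step_arm:
  series:
    - {"offset": [0,0,0],"delta_rot": [0,0,0],"hand": -0.1}
    - {"offset": [0,0,0],"delta_rot": [0,0,0],"hand": 0.05}
    - {"offset": [0,0,0],"delta_rot": [0,0,0],"hand": 0.15}
    - {"offset": [0,0,0],"delta_rot": [0,0,0],"hand": 0.25}
    - {"offset": [0,0,0],"delta_rot": [0,0,0],"hand": 0.35}
    - {"offset": [0,0,0],"delta_rot": [0,0,0],"hand": 0.5}
    - {"offset": [0,0,0],"delta_rot": [0,0,0],"hand": 1}
    - {"offset": [0,0,0],"delta_rot": [0,0,0],"hand": 1}
    - {"offset": [0,0,0],"delta_rot": [0,0,0],"hand": 1}
    - {"offset": [0,0,0],"delta_rot": [0,0,0],"hand": 1}

```text
time_s: 3.25
eef_pos: [0.5306, 0.2, 0.1426]
tcp_rot: [-0.027, 1.0, 0.0, 0.0]
contact_force: [-0.2, -2.4, 5.3]
width: 0.339
grasp_force: 24.9
```

Request:
step_arm:
  series:
    - {"offset": [0,0,-3],"delta_rot": [0,0,0],"hand": 1}
    - {"offset": [0,0,-10],"delta_rot": [0,0,0],"hand": 1}
    - {"offset": [0,0,-22],"delta_rot": [0,0,0],"hand": 1}
    - {"offset": [0,0,-38],"delta_rot": [0,0,0],"hand": 1}
    - {"offset": [0,0,-56],"delta_rot": [0,0,0],"hand": 1}
    - {"offset": [0,0,-76],"delta_rot": [0,0,0],"hand": 1}
    - {"offset": [0,0,-95],"delta_rot": [0,0,0],"hand": 1}
    - {"offset": [0,0,-110],"delta_rot": [0,0,0],"hand": 1}
    - {"offset": [0,0,-118],"delta_rot": [0,0,0],"hand": 1}
    - {"offset": [0,0,-120],"delta_rot": [0,0,0],"hand": 1}

```text
time_s: 4.25
eef_pos: [0.5305, 0.2002, 0.2635]
tcp_rot: [-0.027, 1.0, 0.0, 0.001]
contact_force: [0.2, -0.7, -0.6]
width: 0.343
grasp_force: 24.9
```

```bash
python3 - <<'E'
from bench import arm
from h import *
s=arm.state();print(s["eef_pos"],s["contact_force"],s["grasp_force"])
a=arm.read_camera("wrist");b=arm.read_camera("scene")
x,y=proj(b,[s["eef_pos"][0],s["eef_pos"][1],.2]).astype(int);print(x,y)
B=cv2.resize(b["pixels"][y-60:y+90,x-75:x+75],(384,384),interpolation=3)
T=arm.read_camera("top")
cv2.imwrite("pics/g1.png",cv2.resize(np.hstack([a["pixels"],B]),(800,343)))
u=proj(b,[*s["eef_pos"][:2],.178]);v=proj(b,[*s["eef_pos"][:2],.290])
print(((u-[x-75,y-60])*2.56+[512,0])*.893,((v-[x-75,y-60])*2.56+[512,0])*.893)
print(plan(s,[.506,-.226,.26]))
E
```

```text
[0.53054612 0.20020545 0.26353282] [ 0.18007823 -0.70442479 -0.59751461] 24.91866267111618
283 132
[628.69431728 152.84360612] [631.69211312  74.6599747 ]
[  47.19528871 -424.29723999    3.24549728]
```

View pics/g1.png

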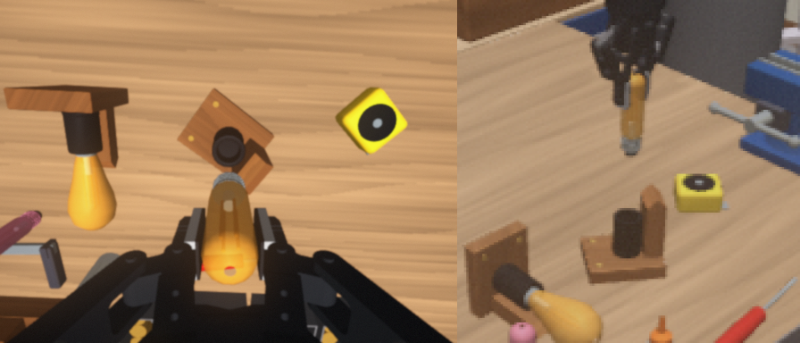

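The bulb hangs upright, with its cap bottom at (630,152) as predicted. The holder mouth now shows clear at about (228,147) in the composite.

```bash
python3 - <<'E'
from bench import arm
from h import *
c=arm.read_camera("wrist"); print(at(c,(255,165),.082))
g=cv2.cvtColor(c["pixels"],6)[140:190,225:285]; m=(g<60).astype(np.uint8)
n,l,st,ce=cv2.connectedComponentsWithStats(m); print(st.tolist(),ce.tolist())
E
```

```text
[0.52958508 0.19785805]
[[0, 0, 60, 50, 1480], [13, 3, 47, 47, 1520]] [[24.626351351351353, 22.111486486486488], [34.24539473684211, 26.825657894736842]]
```

Request:
step_arm:
  series:
    - {"offset": [1,-8,0],"delta_rot": [0,0,0],"hand": 1}
    - {"offset": [3,-26,0],"delta_rot": [0,0,0],"hand": 1}
    - {"offset": [6,-56,0],"delta_rot": [0,0,0],"hand": 1}
    - {"offset": [10,-92,0],"delta_rot": [0,0,0],"hand": 1}
    - {"offset": [15,-132,0],"delta_rot": [0,0,0],"hand": 1}
    - {"offset": [19,-172,0],"delta_rot": [0,0,0],"hand": 1}
    - {"offset": [24,-212,0],"delta_rot": [0,0,0],"hand": 1}
    - {"offset": [28,-252,0],"delta_rot": [0,0,0],"hand": 1}
    - {"offset": [32,-288,0],"delta_rot": [0,0,0],"hand": 1}
    - {"offset": [35,-315,0],"delta_rot": [0,0,0],"hand": 1}

```text
time_s: 5.45
eef_pos: [0.5115, -0.1188, 0.2619]
tcp_rot: [-0.026, 1.0, 0.0, -0.0]
contact_force: [-0.5, 0.9, -0.6]
width: 0.339
grasp_force: 24.9
```

Request:
step_arm:
  series:
    - {"offset": [1,-12,0],"delta_rot": [0,0,0],"hand": 1}
    - {"offset": [3,-30,0],"delta_rot": [0,0,0],"hand": 1}
    - {"offset": [6,-52,0],"delta_rot": [0,0,0],"hand": 1}
    - {"offset": [9,-74,0],"delta_rot": [0,0,0],"hand": 1}
    - {"offset": [11,-92,0],"delta_rot": [0,0,0],"hand": 1}
    - {"offset": [12,-104,0],"delta_rot": [0,0,0],"hand": 1}
    - {"offset": [12,-108,0],"delta_rot": [0,0,0],"hand": 1}
    - {"offset": [12,-109,0],"delta_rot": [0,0,0],"hand": 1}
    - {"offset": [12,-109,0],"delta_rot": [0,0,0],"hand": 1}
    - {"offset": [12,-109,0],"delta_rot": [0,0,0],"hand": 1}

```text
time_s: 6.45
eef_pos: [0.5061, -0.2251, 0.2623]
tcp_rot: [-0.027, 1.0, 0.0, 0.0]
contact_force: [0.7, 0.6, -0.5]
width: 0.338
grasp_force: 24.9
```

```bash
python3 - <<'E'
from bench import arm
from h import *
s=arm.state();print(s["time_s"],s["eef_pos"],s["grasp_force"],s["width"])
c=arm.read_camera("wrist")
np.save("c2.npy",{k:v for k,v in c.items() if k!="pixels"},allow_pickle=True)
cv2.imwrite("pics/w2.png",c["pixels"])
for p in [(.642,-.2187),(.574,-.2222),(.506,-.2258),(.438,-.229)]: print(proj(c,[*p,.04]))
E
```

```text
6.45 [ 0.50613808 -0.22510704  0.26230866] 24.926186399134167 0.3380877542571879
[256.28390474 253.98368674]
[256.38563055 208.08983316]
[256.41799935 156.62289421]
[256.80245485  98.52664665]
```

View pics/w2.png

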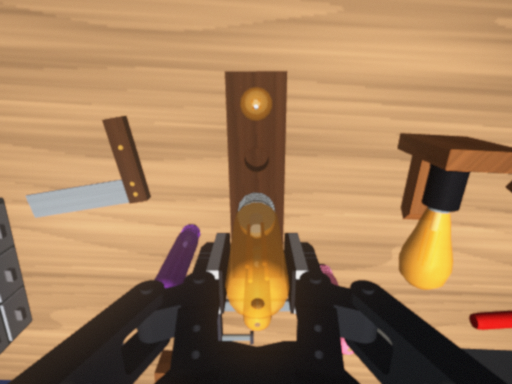

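The wrist view shows the empty hole at (257,157), matching the prediction. I lower to about 10 mm above the mouth and check.

Request:
step_arm:
  series:
    - {"offset": [0,-0.7,5],"delta_rot": [0,0,0],"hand": 1}
    - {"offset": [0,-0.7,18],"delta_rot": [0,0,0],"hand": 1}
    - {"offset": [0,-0.7,38],"delta_rot": [0,0,0],"hand": 1}
    - {"offset": [0,-0.7,60],"delta_rot": [0,0,0],"hand": 1}
    - {"offset": [0,-0.7,82],"delta_rot": [0,0,0],"hand": 1}
    - {"offset": [0,-0.7,102],"delta_rot": [0,0,0],"hand": 1}
    - {"offset": [0,-0.7,118],"delta_rot": [0,0,0],"hand": 1}
    - {"offset": [0,-0.7,128],"delta_rot": [0,0,0],"hand": 1}
    - {"offset": [0,-0.7,132],"delta_rot": [0,0,0],"hand": 1}
    - {"offset": [0,-0.7,132],"delta_rot": [0,0,0],"hand": 1}

```text
time_s: 7.5
eef_pos: [0.5061, -0.2264, 0.1301]
tcp_rot: [-0.027, 1.0, 0.0, -0.0]
contact_force: [-0.8, -0.5, 0.4]
width: 0.341
grasp_force: 24.9
```

```bash
python3 - <<'E'
from bench import arm
from h import *
s=arm.state();print(s["time_s"],s["eef_pos"],s["contact_force"])
c=arm.read_camera("wrist")
p=c["pixels"]
z=s["eef_pos"][2]-.0826
x,y=.506,-.2258
print("hole",proj(c,[x,y,.04]),"cap bottom",proj(c,[*s["eef_pos"][:2],z]),z)
cx,cy=proj(c,[x,y,.04]).astype(int)
x0,y0=cx-60,cy-60
cv2.imwrite("pics/w3.png",cv2.resize(p[y0:y0+100,x0:x0+120],None,fx=6,fy=6,interpolation=3)); print(x0,y0)
E
```

```text
7.5 [ 0.5061267  -0.22640008  0.13009257] [-0.84227744 -0.48396058  0.37791088]
hole [257.69381844 193.93735781] cap bottom [256.93351794 197.37473478] 0.047492574868689186
197 133
```

View pics/w3.png

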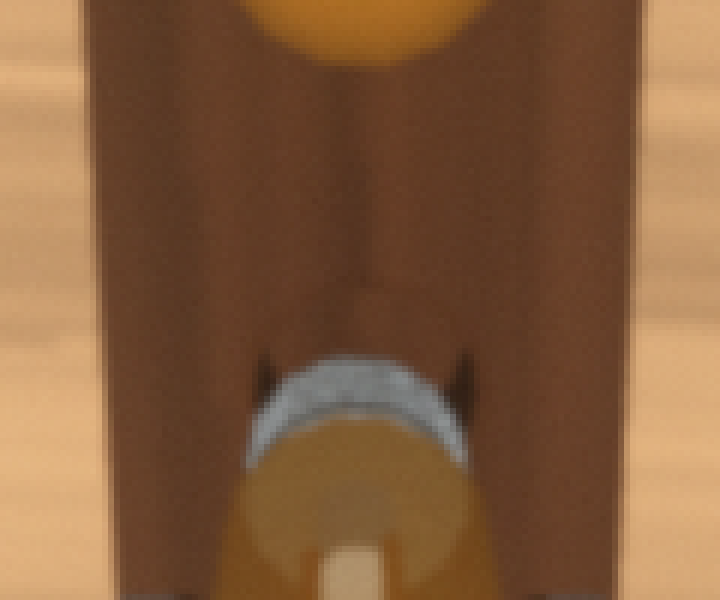

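The cap front edge is at crop (357,355) and the hole's dark sides are at x≈258 and 474 (centre ≈366), so the cap sits about 1.3 mm to the -y side. I check the other direction numerically.

```bash
python3 - <<'E'
from bench import arm
from h import *
s=arm.state(); c=arm.read_camera("wrist"); q=lambda p:((proj(c,p)-[197,133])*6).round(0)
x,y=s["eef_pos"][:2]; 
for z in (.0475,.0745): print("cap front edge",z,q([x-.0135,y,z]),q([x+.0,y+.0135,z]))
for r in (.015,.017): print("hole front,side",q([.506-r,-.2258,.04]),q([.506,-.2258+r,.04]),q([.506,-.2258-r,.04]))
print("round/candle", q([.438+.0175,-.229,.08]), "axes", R.from_quat(c["rotation"]).as_matrix().round(2))
p=c["pixels"]; col=cv2.GaussianBlur(p,(5,1),0)[165:200,257].mean(1); print(col.round().tolist())
E
```

```text
cap front edge 0.0475 [366. 285.] [464. 390.]
cap front edge 0.0745 [366. 358.] [477. 474.]
hole front,side [372. 255.] [478. 368.] [253. 357.]
hole front,side [372. 240.] [492. 369.] [238. 356.]
round/candle [362.  34.] axes [[-0.05  0.95  0.32]
 [ 1.    0.05  0.02]
 [-0.    0.32 -0.95]]
[59.0, 58.0, 58.0, 58.0, 57.0, 58.0, 58.0, 58.0, 58.0, 58.0, 57.0, 57.0, 58.0, 56.0, 55.0, 59.0, 61.0, 62.0, 62.0, 61.0, 62.0, 62.0, 62.0, 61.0, 60.0, 59.0, 62.0, 78.0, 105.0, 122.0, 118.0, 119.0, 121.0, 122.0, 117.0]
```

The faint arc at y≈280 is the cap's lower rim (predicted 285). Lateral error is then only about 0.5 mm, so I lower slowly while watching the force.

Request:
step_arm:
  series:
    - {"offset": [0,0.5,3],"delta_rot": [0,0,0],"hand": 1}
    - {"offset": [0,0.5,6],"delta_rot": [0,0,0],"hand": 1}
    - {"offset": [0,0.5,9],"delta_rot": [0,0,0],"hand": 1}
    - {"offset": [0,0.5,11],"delta_rot": [0,0,0],"hand": 1}
    - {"offset": [0,0.5,13],"delta_rot": [0,0,0],"hand": 1}
    - {"offset": [0,0.5,15],"delta_rot": [0,0,0],"hand": 1}
    - {"offset": [0,0.5,17],"delta_rot": [0,0,0],"hand": 1}
    - {"offset": [0,0.5,18],"delta_rot": [0,0,0],"hand": 1}
    - {"offset": [0,0.5,18],"delta_rot": [0,0,0],"hand": 1}
    - {"offset": [0,0.5,18],"delta_rot": [0,0,0],"hand": 1}

```text
time_s: 8.6
eef_pos: [0.5061, -0.226, 0.1123]
tcp_rot: [-0.027, 1.0, 0.0, 0.0]
contact_force: [0.5, 0.7, 0.5]
width: 0.337
grasp_force: 24.9
```

Request:
step_arm:
  series:
    - {"offset": [0,0,3],"delta_rot": [0,0,0],"hand": 1}
    - {"offset": [0,0,6],"delta_rot": [0,0,0],"hand": 1}
    - {"offset": [0,0,9],"delta_rot": [0,0,0],"hand": 1}
    - {"offset": [0,0,11],"delta_rot": [0,0,0],"hand": 1}
    - {"offset": [0,0,13],"delta_rot": [0,0,0],"hand": 1}
    - {"offset": [0,0,15],"delta_rot": [0,0,0],"hand": 1}
    - {"offset": [0,0,16],"delta_rot": [0,0,0],"hand": 1}
    - {"offset": [0,0,17],"delta_rot": [0,0,0],"hand": 1}
    - {"offset": [0,0,17],"delta_rot": [0,0,0],"hand": 1}
    - {"offset": [0,0,17],"delta_rot": [0,0,0],"hand": 1}

```text
time_s: 9.6
eef_pos: [0.5061, -0.226, 0.0953]
tcp_rot: [-0.027, 1.0, 0.0, 0.0]
contact_force: [-0.2, 0.3, -1.4]
width: 0.334
grasp_force: 24.9
```

Request:
step_arm:
  series:
    - {"offset": [0,0,0.5],"delta_rot": [0,0,0],"hand": 1}
    - {"offset": [0,0,1],"delta_rot": [0,0,0],"hand": 1}
    - {"offset": [0,0,1],"delta_rot": [0,0,0],"hand": 1}
    - {"offset": [0,0,1],"delta_rot": [0,0,0],"hand": 0.3}
    - {"offset": [0,0,1],"delta_rot": [0,0,0],"hand": 0.2}
    - {"offset": [0,0,1],"delta_rot": [0,0,0],"hand": 0.1}
    - {"offset": [0,0,1],"delta_rot": [0,0,0],"hand": 0}
    - {"offset": [0,0,1],"delta_rot": [0,0,0],"hand": -0.2}
    - {"offset": [0,0,1],"delta_rot": [0,0,0],"hand": -0.4}
    - {"offset": [0,0,1],"delta_rot": [0,0,0],"hand": -0.4}

```text
time_s: 10.6
eef_pos: [0.5061, -0.226, 0.0943]
tcp_rot: [-0.027, 1.0, 0.0, 0.0]
contact_force: [-0.1, 0.6, 0.9]
width: 0.701
grasp_force: 0.0
```

Request:
step_arm:
  series:
    - {"offset": [0,0,0],"delta_rot": [0,0,0],"hand": -0.4}
    - {"offset": [0,0,-5],"delta_rot": [0,0,0],"hand": -0.4}
    - {"offset": [0,0,-15],"delta_rot": [0,0,0],"hand": -0.4}
    - {"offset": [0,0,-35],"delta_rot": [0,0,0],"hand": -0.4}
    - {"offset": [0,0,-60],"delta_rot": [0,0,0],"hand": -0.4}
    - {"offset": [0,0,-90],"delta_rot": [0,0,0],"hand": -0.4}
    - {"offset": [0,0,-120],"delta_rot": [0,0,0],"hand": -0.4}
    - {"offset": [0,0,-145],"delta_rot": [0,0,0],"hand": -0.4}
    - {"offset": [0,0,-160],"delta_rot": [0,0,0],"hand": -0.4}
    - {"offset": [0,0,-166],"delta_rot": [0,0,0],"hand": -0.4}

```text
time_s: 11.6
eef_pos: [0.5063, -0.2261, 0.2627]
tcp_rot: [-0.027, 1.0, -0.001, 0.001]
contact_force: [-0.1, -0.7, -0.9]
width: 0.697
grasp_force: 0.0
```

```bash
python3 - <<'E'
from bench import arm
from h import *
s=arm.state();print(s["time_s"],s["eef_pos"],s["width"])
c=arm.read_camera("wrist");d=arm.read_camera("scene")
x,y=proj(d,[.56,-.22,.08]).astype(int)
B=cv2.resize(d["pixels"][y-64:y+64,x-64:x+64],(384,384),interpolation=3)
cv2.imwrite("pics/w4.png",cv2.resize(np.hstack([c["pixels"],B]),(800,343)))
print("tip short",proj(c,[.506,-.226,.124])*.893,"long tip",proj(c,[.6424,-.2182,.162])*.893, proj(c,[.642,-.2187,.04])*.893)
print(plan(s,[.642,-.2185,.26]))
E
```

```text
11.6 [ 0.50631195 -0.22609053  0.262701  ] 0.6972283587267253
tip short [229.81042675 156.98643066] long tip [230.18151054 285.91502912] [229.84141996 226.1235057 ]
[-135.89173129    0.36391097    3.0760971 ]
```

View pics/w4.png

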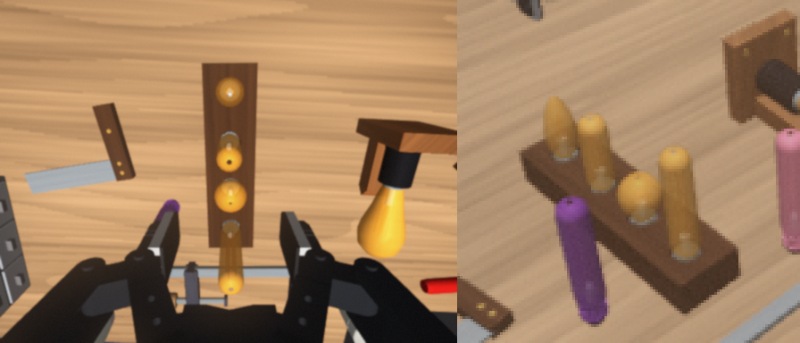

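The short bulb stands fully in its hole, tip at (229,157) as predicted, with the neighbours untouched. The long bulb tip at (231,285) also matches. Now over it and down.

Request:
step_arm:
  series:
    - {"offset": [-15,0,0],"delta_rot": [0,0,0],"hand": -0.4}
    - {"offset": [-45,0,0],"delta_rot": [0,0,0],"hand": -0.4}
    - {"offset": [-85,0.3,0],"delta_rot": [0,0,0],"hand": -0.4}
    - {"offset": [-115,0.3,0],"delta_rot": [0,0,0],"hand": -0.4}
    - {"offset": [-132,0.4,0],"delta_rot": [0,0,0],"hand": -0.4}
    - {"offset": [-136,0.4,0],"delta_rot": [0,0,0],"hand": -0.4}
    - {"offset": [-136,0.4,5],"delta_rot": [0,0,0],"hand": -0.4}
    - {"offset": [-136,0.4,20],"delta_rot": [0,0,0],"hand": -0.4}
    - {"offset": [-136,0.4,40],"delta_rot": [0,0,0],"hand": -0.4}
    - {"offset": [-136,0.4,60],"delta_rot": [0,0,0],"hand": -0.4}

```text
time_s: 12.7
eef_pos: [0.6406, -0.2185, 0.1995]
tcp_rot: [-0.026, 1.0, 0.0, -0.0]
contact_force: [1.5, -0.0, 0.3]
width: 0.698
grasp_force: 0.0
```

Request:
step_arm:
  series:
    - {"offset": [0,0,15],"delta_rot": [0,0,0],"hand": -0.4}
    - {"offset": [0,0,33],"delta_rot": [0,0,0],"hand": -0.4}
    - {"offset": [0,0,52],"delta_rot": [0,0,0],"hand": -0.4}
    - {"offset": [0,0,70],"delta_rot": [0,0,0],"hand": -0.4}
    - {"offset": [0,0,82],"delta_rot": [0,0,0],"hand": -0.4}
    - {"offset": [0,0,88],"delta_rot": [0,0,0],"hand": -0.4}
    - {"offset": [0,0,88],"delta_rot": [0,0,0],"hand": -0.4}
    - {"offset": [0,0,88],"delta_rot": [0,0,0],"hand": -0.2}
    - {"offset": [0,0,88],"delta_rot": [0,0,0],"hand": 0}
    - {"offset": [0,0,88],"delta_rot": [0,0,0],"hand": 0.1}

```text
time_s: 13.7
eef_pos: [0.6421, -0.2184, 0.113]
tcp_rot: [-0.027, 1.0, -0.0, 0.001]
contact_force: [-0.1, 1.1, -0.8]
width: 0.452
grasp_force: 0.0
```

Request:
step_arm:
  series:
    - {"offset": [0,0,0],"delta_rot": [0,0,0],"hand": 0.15}
    - {"offset": [0,0,0],"delta_rot": [0,0,0],"hand": 0.2}
    - {"offset": [0,0,0],"delta_rot": [0,0,0],"hand": 0.25}
    - {"offset": [0,0,0],"delta_rot": [0,0,0],"hand": 0.3}
    - {"offset": [0,0,0],"delta_rot": [0,0,0],"hand": 0.4}
    - {"offset": [0,0,0],"delta_rot": [0,0,0],"hand": 0.6}
    - {"offset": [0,0,0],"delta_rot": [0,0,0],"hand": 1}
    - {"offset": [0,0,0],"delta_rot": [0,0,0],"hand": 1}
    - {"offset": [0,0,0],"delta_rot": [0,0,0],"hand": 1}
    - {"offset": [0,0,0],"delta_rot": [0,0,0],"hand": 1}

```text
time_s: 14.7
eef_pos: [0.6419, -0.2183, 0.1124]
tcp_rot: [-0.027, 1.0, 0.0, 0.0]
contact_force: [-0.4, 1.8, 3.2]
width: 0.345
grasp_force: 24.9
```

Request:
step_arm:
  series:
    - {"offset": [0,0,-3],"delta_rot": [0,0,0],"hand": 1}
    - {"offset": [0,0,-9],"delta_rot": [0,0,0],"hand": 1}
    - {"offset": [0,0,-19],"delta_rot": [0,0,0],"hand": 1}
    - {"offset": [0,0,-33],"delta_rot": [0,0,0],"hand": 1}
    - {"offset": [0,0,-51],"delta_rot": [0,0,0],"hand": 1}
    - {"offset": [0,0,-73],"delta_rot": [0,0,0],"hand": 1}
    - {"offset": [0,0,-98],"delta_rot": [0,0,0],"hand": 1}
    - {"offset": [0,0,-124],"delta_rot": [0,0,0],"hand": 1}
    - {"offset": [0,0,-150],"delta_rot": [0,0,0],"hand": 1}
    - {"offset": [0,0,-172],"delta_rot": [0,0,0],"hand": 1}

```text
time_s: 15.7
eef_pos: [0.6418, -0.2184, 0.2872]
tcp_rot: [-0.027, 1.0, -0.0, 0.001]
contact_force: [0.2, -0.7, -0.9]
width: 0.349
grasp_force: 24.7
```

Request:
step_arm:
  series:
    - {"offset": [0,0,-12],"delta_rot": [0,0,0],"hand": 1}
    - {"offset": [0,0,-16],"delta_rot": [0,0,0],"hand": 1}
    - {"offset": [0,0,-16],"delta_rot": [0,0,0],"hand": 1}
    - {"offset": [0,0,-16],"delta_rot": [0,0,0],"hand": 1}
    - {"offset": [0,0,-16],"delta_rot": [0,0,0],"hand": 1}
    - {"offset": [0,0,-16],"delta_rot": [0,0,0],"hand": 1}
    - {"offset": [0,0,-16],"delta_rot": [0,0,0],"hand": 1}
    - {"offset": [0,0,-16],"delta_rot": [0,0,0],"hand": 1}
    - {"offset": [0,0,-16],"delta_rot": [0,0,0],"hand": 1}
    - {"offset": [0,0,-16],"delta_rot": [0,0,0],"hand": 1}

```text
time_s: 16.7
eef_pos: [0.6419, -0.2183, 0.3003]
tcp_rot: [-0.027, 1.0, 0.0, 0.0]
contact_force: [-0.2, 0.7, 0.2]
width: 0.346
grasp_force: 24.7
```

```bash
python3 - <<'E'
from bench import arm
from h import *
s=arm.state();print(s["time_s"],s["eef_pos"],s["width"],s["grasp_force"])
c=arm.read_camera("top")
t=c["pixels"][190:250,145:215]; cv2.imwrite("pics/lamp2.png",t)
g=t.max(2); m=(g<55).astype(np.uint8); n,l,st,ce=cv2.connectedComponentsWithStats(m); 
for a,b in zip(st[1:],ce[1:]):
  if a[4]>15: print(a, at(c,b+[145,190],.082), at(c,b+[145,190],.052))
print(plan(s,[.5305,.1985,.30]))
E
```

```text
16.7 [ 0.64185763 -0.21833645  0.30027669] 0.3464969054848824 24.745730459690094
[ 23  20  18  16 149] [0.53045196 0.19582911] [0.53289031 0.20027824]
[8.90155771e+01 4.22172194e+02 3.02257125e-01]
```

Request:
step_arm:
  series:
    - {"offset": [2,8,0],"delta_rot": [0,0,0],"hand": 1}
    - {"offset": [5,26,0],"delta_rot": [0,0,0],"hand": 1}
    - {"offset": [12,56,0],"delta_rot": [0,0,0],"hand": 1}
    - {"offset": [19,92,0],"delta_rot": [0,0,0],"hand": 1}
    - {"offset": [28,132,0],"delta_rot": [0,0,0],"hand": 1}
    - {"offset": [36,172,0],"delta_rot": [0,0,0],"hand": 1}
    - {"offset": [45,212,0],"delta_rot": [0,0,0],"hand": 1}
    - {"offset": [53,252,0],"delta_rot": [0,0,0],"hand": 1}
    - {"offset": [61,288,0],"delta_rot": [0,0,0],"hand": 1}
    - {"offset": [67,315,0],"delta_rot": [0,0,0],"hand": 1}

```text
time_s: 17.75
eef_pos: [0.5564, 0.0957, 0.3007]
tcp_rot: [-0.027, 1.0, 0.0, 0.0]
contact_force: [0.4, -0.3, -0.6]
width: 0.347
grasp_force: 24.8
```

Request:
step_arm:
  series:
    - {"offset": [3,14,0],"delta_rot": [0,0,0],"hand": 1}
    - {"offset": [8,38,0],"delta_rot": [0,0,0],"hand": 1}
    - {"offset": [14,64,0],"delta_rot": [0,0,0],"hand": 1}
    - {"offset": [18,86,0],"delta_rot": [0,0,0],"hand": 1}
    - {"offset": [21,100,0],"delta_rot": [0,0,0],"hand": 1}
    - {"offset": [22,106,0],"delta_rot": [0,0,0],"hand": 1}
    - {"offset": [22,107,0],"delta_rot": [0,0,0],"hand": 1}
    - {"offset": [22,107,0],"delta_rot": [0,0,0],"hand": 1}
    - {"offset": [22,107,0],"delta_rot": [0,0,0],"hand": 1}
    - {"offset": [22,107,0],"delta_rot": [0,0,0],"hand": 1}

```text
time_s: 18.75
eef_pos: [0.5308, 0.1977, 0.3003]
tcp_rot: [-0.026, 1.0, 0.0, 0.0]
contact_force: [-0.1, -0.4, -0.5]
width: 0.345
grasp_force: 24.8
```

Request:
step_arm:
  series:
    - {"offset": [0,0,5],"delta_rot": [0,0,0],"hand": 1}
    - {"offset": [0,0,15],"delta_rot": [0,0,0],"hand": 1}
    - {"offset": [0,0,30],"delta_rot": [0,0,0],"hand": 1}
    - {"offset": [0,0,48],"delta_rot": [0,0,0],"hand": 1}
    - {"offset": [0,0,66],"delta_rot": [0,0,0],"hand": 1}
    - {"offset": [0,0,80],"delta_rot": [0,0,0],"hand": 1}
    - {"offset": [0,0,88],"delta_rot": [0,0,0],"hand": 1}
    - {"offset": [0,0,90],"delta_rot": [0,0,0],"hand": 1}
    - {"offset": [0,0,90],"delta_rot": [0,0,0],"hand": 1}
    - {"offset": [0,0,90],"delta_rot": [0,0,0],"hand": 1}

```text
time_s: 19.75
eef_pos: [0.5308, 0.1984, 0.2109]
tcp_rot: [-0.027, 1.0, 0.0, 0.001]
contact_force: [0.4, 0.4, -0.6]
width: 0.341
grasp_force: 24.8
```

```bash
python3 - <<'E'
from bench import arm
from h import *
s=arm.state();print(s["time_s"],s["eef_pos"],s["width"],s["grasp_force"])
c=arm.read_camera("wrist");d=arm.read_camera("scene");e=s["eef_pos"]
x,y=proj(d,[.5305,.198,.12]).astype(int)
B=cv2.resize(d["pixels"][y-40:y+40,x-40:x+40],(400,400),interpolation=3)
u,v=proj(c,[.5305,.198,.082]).astype(int)
A=cv2.resize(c["pixels"][v-50:v+50,u-50:u+50],(400,400),interpolation=3)
cv2.imwrite("pics/w5.png",np.hstack([A,B]))
qa=lambda p:((proj(c,p)-[u-50,v-50])*4).round(); qb=lambda p:((proj(d,p)-[x-40,y-40])*5+[400,0]).round()
for q in(qa,qb):
  print("mouth sides",*[q([.5305+a,.198+b,.082]) for a,b in((.021,0),(-.021,0),(0,.021),(0,-.021))],"cap base",q([*e[:2],e[2]-.1004]),q([e[0],e[1]+.0135,e[2]-.1004]),q([e[0],e[1]-.0135,e[2]-.1004]),q([e[0]-.0135,e[1],e[2]-.0734]))
E
```

```text
19.75 [0.53081843 0.19839458 0.21085999] 0.3407503119173763 24.80140596628189
mouth sides [198. 285.] [207. 111.] [293. 205.] [111. 196.] cap base [204. 243.] [269. 246.] [139. 239.] [208. 222.]
mouth sides [626. 266.] [580. 240.] [625. 241.] [579. 265.] cap base [605. 215.] [620. 207.] [590. 222.] [591. 170.]
```

View pics/w5.png

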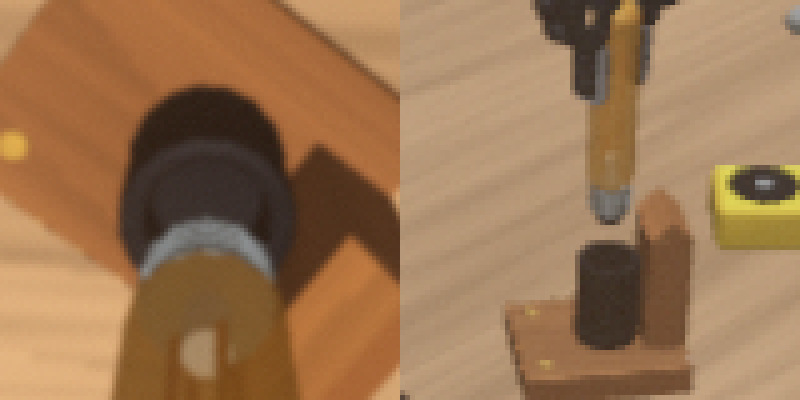

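The bulb hangs upright above the holder. In the wrist crop the rim runs x 121–296 with its top at y≈138, where I predicted 111. So the mouth may lie a few mm farther in +x than I assumed, and I fit the holder silhouette in both views.

```bash
python3 - <<'E'
from bench import arm
from h import *
from scipy.optimize import minimize
th=np.linspace(0,2*np.pi,60); S=8
def hull(c,x,y,x0,y0,w,h,zs=(.022,.082)):
    P=np.array([proj(c,[x+.021*np.cos(t),y+.021*np.sin(t),z]) for z in zs for t in th])
    m=np.zeros((h*S,w*S),np.uint8); H=cv2.convexHull(((P-[x0,y0]+.5)*S).astype(np.int32))
    cv2.fillPoly(m,[H],1); return cv2.resize(m.astype(np.float32),(w,h),interpolation=cv2.INTER_AREA)
c=arm.read_camera("top"); img=cv2.imread("pics/lamp2.png")
w=arm.read_camera("wrist"); u,v=proj(w,[.5305,.198,.082]).astype(int)
wi=w["pixels"][v-60:v+7,u-50:u+40]
for n,cam,im,x0,y0 in(("top",c,img,145,190),("wrist",w,wi,u-50,v-60)):
    g=im.max(2).astype(float); best=[]
    for T in (60,75):
        obs=(g<T).astype(np.float32)
        k,l,st,ce=cv2.connectedComponentsWithStats(obs.astype(np.uint8)); obs=(l==1+st[1:,4].argmax()).astype(np.float32)
        f=lambda p:np.abs(hull(cam,p[0]/1e3,p[1]/1e3,x0,y0,im.shape[1],im.shape[0])-obs).sum()
        r=min((minimize(f,[a,b],method="Nelder-Mead",options=dict(initial_simplex=[[a,b],[a+4,b],[a,b+4]])) for a in(528,535) for b in (196,201)),key=lambda r:r.fun)
        print(n,T,r.x,r.fun,obs.sum())
E
```

```text
top 60 [532.95788336 200.34375548] 56.25 187.0
top 75 [533.25391197 201.01817513] 32.53125 231.0
wrist 60 [538.42916259 199.45937699] 346.4375 865.0
wrist 75 [537.86423803 199.41325368] 75.46875 1185.0
```

```bash
cat > fit.py <<'E'
from bench import arm
from h import *
from scipy.optimize import minimize
th=np.linspace(0,2*np.pi,60); S=8
def hull(c,x,y,r,zs,x0,y0,w,h):
    P=np.array([proj(c,[x+r*np.cos(t),y+r*np.sin(t),z]) for z in zs for t in th])
    m=np.zeros((h*S,w*S),np.uint8); cv2.fillPoly(m,[cv2.convexHull(((P-[x0,y0]+.5)*S).astype(np.int32))],1)
    return cv2.resize(m.astype(np.float32),(w,h),interpolation=cv2.INTER_AREA)
def fit(cam,im,x0,y0,obs,r=.021,zs=(.022,.082),st=((528,196),(535,196),(528,201),(535,201))):
    f=lambda p:np.abs(hull(cam,p[0]/1e3,p[1]/1e3,r,zs,x0,y0,im.shape[1],im.shape[0])-obs).sum()
    R_=min((minimize(f,s,method="Nelder-Mead",options=dict(initial_simplex=[s,[s[0]+4,s[1]],[s[0],s[1]+4]])) for s in st),key=lambda r:r.fun)
    return R_.x.round(1),R_.fun,obs.sum()
def big(o):
    k,l,s,_=cv2.connectedComponentsWithStats(o.astype(np.uint8)); return (l==1+s[1:,4].argmax()).astype(np.float32)
E
python3 - <<'E'
from fit import *
s=arm.state(); d=arm.read_camera("scene"); x,y=proj(d,[.5305,.198,.06]).astype(int)
im=d["pixels"][y-20:y+25,x-20:x+20]
for T in(60,70,80): print("scene",T,fit(d,im,x-20,y-20,big(im.max(2)<T)))
# w1: same lamp seen from farther, with the bulb in; candle-free check on the tape measure
w=arm.read_camera("wrist"); t=arm.read_camera("top")
for n,c in(("wrist",w),("top",t),("scene",d)):
    h=cv2.cvtColor(c["pixels"],cv2.COLOR_BGR2HSV); m=cv2.inRange(h,(22,150,120),(33,255,255)); 
    m=cv2.morphologyEx(m,cv2.MORPH_CLOSE,np.ones((9,9)))
    k,l,st,ce=cv2.connectedComponentsWithStats(m); i=1+st[1:,4].argmax(); print(n,st[i],at(c,ce[i],.03))
    # brass screws on the board
    uv=proj(c,[.5,.16,.022]).astype(int); p=c["pixels"]
    mm=cv2.inRange(h,(18,110,170),(32,255,255)); k,l,st,ce=cv2.connectedComponentsWithStats(mm)
    for j in range(1,k):
        if np.linalg.norm(ce[j]-uv)<(90 if n=="wrist" else 25) and st[j][4]>=2: print("  screw",ce[j].round(1),st[j][4],at(c,ce[j],.023).round(4))
E
```

```text
scene 60 (array([335.8, 356.6]), np.float64(3.0), np.float32(3.0))
scene 70 (array([534.1, 200.6]), np.float64(55.640625), np.float32(219.0))
scene 80 (array([533.4, 199.9]), np.float64(40.734375), np.float32(234.0))
wrist [ 401  101   89   84 2870] [0.49147037 0.39030639]
  screw [240.8 121.5] 40 [0.4856 0.1788]
  screw [208.9 165.1] 35 [0.5351 0.145 ]
top [ 91 218  14  28 128] [0.49267269 0.42095649]
  screw [198.  220.5] 2 [0.5306 0.1449]
scene [ 397   39   75   44 2462] [0.28594585 1.63794045]
  screw [269.7 187.3] 3 [0.5326 0.1444]
```

Top and scene agree on the mouth at (0.5335, 0.200). On the screws, the wrist camera reads 2–4 mm long in x, so I discount it; the rack fit also confirmed the top frame. I shift by about 3 mm and lower to around 12 mm above the mouth.

Request:
step_arm:
  series:
    - {"offset": [-1,0.6,0],"delta_rot": [0,0,0],"hand": 1}
    - {"offset": [-2,1.2,1],"delta_rot": [0,0,0],"hand": 1}
    - {"offset": [-2.7,1.7,3],"delta_rot": [0,0,0],"hand": 1}
    - {"offset": [-2.7,1.7,6],"delta_rot": [0,0,0],"hand": 1}
    - {"offset": [-2.7,1.7,10],"delta_rot": [0,0,0],"hand": 1}
    - {"offset": [-2.7,1.7,13],"delta_rot": [0,0,0],"hand": 1}
    - {"offset": [-2.7,1.7,15],"delta_rot": [0,0,0],"hand": 1}
    - {"offset": [-2.7,1.7,16],"delta_rot": [0,0,0],"hand": 1}
    - {"offset": [-2.7,1.7,16],"delta_rot": [0,0,0],"hand": 1}
    - {"offset": [-2.7,1.7,16],"delta_rot": [0,0,0],"hand": 1}

```text
time_s: 21.1
eef_pos: [0.5332, 0.2002, 0.1944]
tcp_rot: [-0.027, 1.0, 0.0, 0.0]
contact_force: [0.2, 1.2, 0.1]
width: 0.344
grasp_force: 24.8
```

```bash
python3 - <<'E'
from fit import *
s=arm.state();e=s["eef_pos"];print(s["time_s"],e,s["grasp_force"],s["contact_force"])
d=arm.read_camera("scene"); w=arm.read_camera("wrist")
x,y=proj(d,[.5335,.2,.11]).astype(int)
B=cv2.resize(d["pixels"][y-40:y+40,x-40:x+40],(560,560),interpolation=3)
q=lambda p:tuple(int(v) for v in ((proj(d,p)-[x-40,y-40]+.5)*7))
def ring(X,Y,z,r,col):
    cv2.polylines(B,[np.array([q([X+r*np.cos(t),Y+r*np.sin(t),z]) for t in th])],True,col,1)
ring(.5335,.2,.082,.021,(0,255,0)); ring(e[0],e[1],e[2]-.1004,.0135,(255,0,0)); ring(e[0],e[1],e[2]-.0734,.0135,(255,0,0)); ring(e[0],e[1],e[2]-.0664,.015,(255,0,0))
cv2.imwrite("pics/w6.png",B)
E
```

```text
21.1 [0.53319729 0.20016856 0.19439364] 24.802657663822174 [0.15369611 1.20370598 0.11355555]
```

View pics/w6.png

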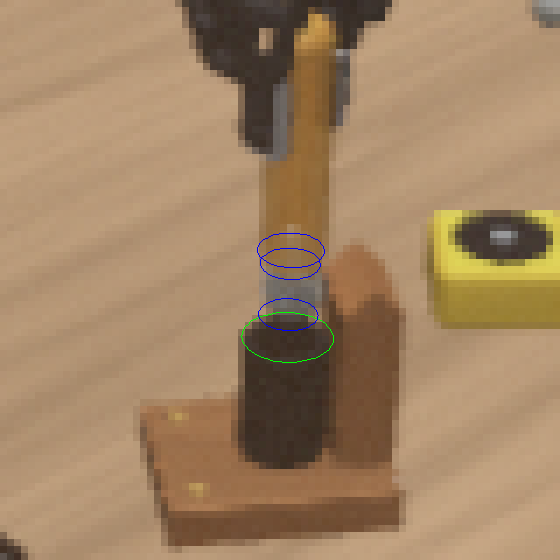

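The rim ring matches the holder and the bulb is upright, about 12 mm above it. The cap shows roughly 5 px right of its ring, 1–2 mm after allowing for the same bias seen on the short bulb. A 1.2 mm trim in -x splits the difference, well inside the 6 mm tolerance. I hold still there.

Request:
step_arm:
  series:
    - {"offset": [0.6,0,0],"delta_rot": [0,0,0],"hand": 1}
    - {"offset": [1.2,0,0],"delta_rot": [0,0,0],"hand": 1}
    - {"offset": [1.2,0,0],"delta_rot": [0,0,0],"hand": 1}
    - {"offset": [1.2,0,0],"delta_rot": [0,0,0],"hand": 1}
    - {"offset": [1.2,0,0],"delta_rot": [0,0,0],"hand": 1}
    - {"offset": [1.2,0,0],"delta_rot": [0,0,0],"hand": 1}
    - {"offset": [1.2,0,0],"delta_rot": [0,0,0],"hand": 1}
    - {"offset": [1.2,0,0],"delta_rot": [0,0,0],"hand": 1}
    - {"offset": [1.2,0,0],"delta_rot": [0,0,0],"hand": 1}
    - {"offset": [1.2,0,0],"delta_rot": [0,0,0],"hand": 1}

```text
time_s: 22.2
eef_pos: [0.532, 0.2001, 0.1943]
tcp_rot: [-0.027, 1.0, 0.0, 0.0]
contact_force: [-0.7, -0.5, -1.2]
width: 0.346
grasp_force: 24.8
```

```bash
python3 -c "
from bench import arm
s=arm.state();print(s['eef_pos'],s['grasp_force']);print(arm.job_done())"
```

```text
[0.53195389 0.20010509 0.19428728] 24.802742153406143
the job is handed in; nothing more can be done
None
```

I handed the job in at about 22 s: the short bulb stands fully in the rack's empty hole, and the gripper holds the long bulb upright and still about 12 mm above the lampholder mouth; the cameras disagreed by a few mm on its centring (I estimate about 2 mm off), and the hand-in returned no verdict.

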